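Pour a cup of marbles into the gift bowl

TASK

Lift the teal cup of marbles upright out of the rack, stand it on the blue mat and let go of it, with the marbles still in it. Then take it again in a hold that suits pouring, pour all six marbles into the wooden bowl without spilling any, and stand the empty cup back upright on the mat. Leave the bowl about where it stands, and do not disturb the other cups, the mug, the candle or the figurine.

Things in the scene. Friction and masses are not known exactly. Their poses are not given: they have to be found in the camera images.
- cup: The teal round plastic cup, 75 mm high, flaring straight from 50 mm outside diameter at the foot to 64 mm at the rim, walls 3 mm, floor 4 mm thick, no handle, 55-115 g empty. Origin: centre of the underside; z points to the mouth. It starts upright in any one of the rack's pockets, foot 6 mm above the counter, rim 36 mm above the rack, and holds the six marbles
- rack: Wooden rack fixed to the counter, 92 x 276 mm and 45 mm high, three open pockets in a row along its own y, each about 80 x 84 mm, floor 6 mm thick, pocket centres 90 mm apart. Origin: centre of the underside
- mat: Flat blue square mat fixed to the counter, 150 x 150 mm, 3 mm thick; it has free counter around it. Origin: centre of the underside; x and y run along its edges. Mat and bowl may have changed places
- bowl: Dark brown round wooden bowl standing loose on the counter, empty, 58 mm high, 132 mm outside and 122 mm inside diameter at the rim, 92 mm at the foot, mass about 0.3 to 0.5 kg, floor 6 mm thick. Origin: centre of the underside
- pink_cup: Bystander in the rack, empty: pink, otherwise the same shape and size as the teal cup
- white_cup: Bystander in the rack, empty: white, otherwise the same shape and size as the teal cup
- mug: Bystander: white ceramic mug with a handle, 80 mm across, 92 mm high, beyond the mat and bowl. Origin: centre of the underside
- candle: Bystander: amber candle jar with a copper lid, 70 mm across, 80 mm high, beyond the mat and bowl. Origin: centre of the underside
- figurine: Bystander: terracotta figurine, 56 mm across, 94 mm high, beyond the mat and bowl. Origin: centre of the underside
- marble0_center (a point): Centre of the red marble, a solid ball 20 mm in diameter, 11 g, that rolls freely; it starts in the teal cup
- marble1_center (a point): Centre of the yellow marble, a solid ball 20 mm in diameter, 11 g, that rolls freely; it starts in the teal cup
- marble2_center (a point): Centre of the blue marble, a solid ball 20 mm in diameter, 11 g, that rolls freely; it starts in the teal cup
- marble3_center (a point): Centre of the white marble, a solid ball 20 mm in diameter, 11 g, that rolls freely; it starts in the teal cup
- marble4_center (a point): Centre of the orange marble, a solid ball 20 mm in diameter, 11 g, that rolls freely; it starts in the teal cup
- marble5_center (a point): Centre of the purple marble, a solid ball 20 mm in diameter, 11 g, that rolls freely; it starts in the teal cup
There are look-alikes about, which are no part of the job. What is shaped like the bowl but purple is not meant.

How it is judged:
By the outcome, as a careful person would: the job done as asked, in the order asked, and still so for the second after the job is handed in, with the robot touching nothing.
It also fails if it takes over 66 s, if anything falls off the work surface, if the arm or the gripper's body presses on something with over 40 N, if the wrist force passes 120 N, or if a joint passes its speed limit or range.

ROBOT

A 6-joint arm with a two-finger parallel gripper is mounted at the origin on the work surface. World frame = base frame: x ahead of the robot, y to its left, z up, the work surface at z = 0. Lengths are in m, angles in rad, forces in N, time in s.
With the tool pointing down it reaches from about 0.375 to 0.975 m from the base axis. Payload 3.8 kg.
Tool frame: the origin (TCP) lies at the centre of the arm's flange, where the gripper is bolted on; the fingertips stand 173 mm ahead of it and the grasp point (between the pads) lies 155 mm ahead of it (bot.tip_reach is the distance from the TCP to the fingertips, in m); z points along the fingers, y is the line along which they close (so a half turn about z gives the same grasp; the last joint's range is limited). The gripper opens to 85 mm and grips with 20 to 120 N. Pads are 22 mm wide; open, the fingers measure 114 mm over their backs; the gripper's body (76 mm by 85 mm) begins 54 mm behind the grasp point. The pads swing forward as they close: fully open they stand 13 mm farther back than shut.
Start: joints at [1.255, 0.264, 1.604, -0, 1.274, -0.037], TCP at [0.186, 0.649, 0.405] pointing down, gripper open.
Joint ranges: [-2.63, 2.63], [-0.94, 2.18], [0.31, 2.57], [-1.31, 4.45], [0, 2.66], [-2.55, 2.55]. Speed limits (rad/s): [2.57, 2.57, 3.14, 3.14, 3.14, 3.14].

INTERFACE

Orientations are given as a rotation vector (axis times angle).
In Python, from workcell import bot gives the robot as it stands.
- The arm moves only by the tool drive_tool, never from a script. Its arguments are lists of equal length, an entry for each row: "claw": the finger opening in mm, from 0 to 85.4; "slide": the shift along the world's x, y, z each as a share of 0.5 m, from -1 to 1, a list of three; "yaw": the turn about the world's z as a share of 180 degrees, from -1 to 1. A call has 1 to 8 rows; each row is the pose to reach, as a shift and turn from the pose commanded when the call began, turning the shorter way round; what a row does not reach only later rows make up. A row lasts 1/12 s, in which the tool goes at most 41.7 mm and 7.16 degrees, less where a joint would pass 70% of its speed; a pose out of reach is approached as far as the arm can. A call with a number of a shift or a turn outside -1 to 1 is refused whole. A call with a gripper value outside its range is refused whole. The fingers move at their own pace and stop on an object; "newtons" is the grip in N (left out, the last holds). Time passes only in rows, so rows that repeat a pose let the fingers close. It gives the time, the measured TCP pose, the force, the opening and the grip force at its end, in the units of the state.
- bot.read_state(): the state, without advancing time (a new reading comes with each control period).
- bot.read_camera(name): name is "scene" or "top"; returns a dict with "color" (480x640x3 uint8, red, green, blue), "depth" (480x640 float32, m along the optical axis (not along the pixel's ray), 0 where there is no reading), "mtx" (3x3 intrinsics, pixels), "eye" and "rotation" of the camera in the world. Camera axes: x right, y up, looking along -z (the intrinsics and any distortion apply to the point x, -y, -z); pixel columns grow to the right and rows downward; lengths in m; the calibration is good to about 2 mm. A picture is of the moment at which its call begins.
- bot.finish_job(): hands the job in; it is judged then, once.
The state is a dict: "time": time; "q": joint angles; "joint_vel": joint speeds; "joint_torque": joint torques, N m; "tool_pos": TCP position; "tcp_rot": TCP orientation; "wrist_force": force on the tool from outside, world axes, zero at the start; "torque": the same for the moment, N m; "width": opening from 0.0 (shut) to 1.0 (fully open); "grip_force": force on a finger pad.
Only numpy, scipy, OpenCV 4.12 (cv2) and the standard library are available. Lean on these libraries where they do the work, as an engineer would, in place of code of your own. Each camera call takes 0.05 s, during which the arm holds its last target. There are 200 camera calls.

## Working session

There is one attempt and no reset: what is moved stays moved. The work goes in short steps, Python scripts to look and compute and a tool call to move; the robot and the scene stay as the last step left them, time stands still between calls to the robot, and variables do not carry over. Pictures are saved under pics/ and viewed, at most 10 in all, crops included, and the job is handed in when it is done.

Besides the shell and the picture viewer there is one more tool, called after "Emit:" as name([rows], argument=value, ...), one row to a line, values as JSON. drive_tool: Moves the arm, as the interface text tells. Shift numbers are shares of 0.5 m and turn numbers shares of 180 degrees, none past 1 either way. Its arguments: {"type":"object","properties":{"claw":{"type":"array","items":{"type":"number"}},"slide":{"type":"array","items":{"type":"array","items":{"type":"number"}}},"yaw":{"type":"array","items":{"type":"number"}},"newtons":{"type":"number"}},"required":["claw","slide","yaw"]}

```bash
mkdir -p pics; ls
cat > h.py <<'E'
import numpy as np, cv2
from workcell import bot
def grab(tag):
    out={}
    for n in ("scene","top"):
        c=bot.read_camera(n); out[n]=c
        np.savez(f"{tag}_{n}.npz",**{k:v for k,v in c.items() if isinstance(v,np.ndarray)})
    return out
def load(tag,n): return np.load(f"{tag}_{n}.npz")
def cloud(c):
    K=c["mtx"];d=c["depth"];v,u=np.mgrid[:480,:640]
    p=np.stack([(u-K[0,2])/K[0,0]*d,-(v-K[1,2])/K[1,1]*d,-d],-1)
    return p@np.asarray(c["rotation"]).T+np.asarray(c["eye"])
E
python3 - <<'E'
from h import *
o=grab("a")
for n,c in o.items():
    print(n,{k:(v if not hasattr(v,'shape') or v.size<10 else v.shape) for k,v in c.items()})
    cv2.imwrite(f"pics/a_{n}.png",c["color"][:,:,::-1])
print(bot.read_state(), bot.tip_reach)
E
```

```text
pics
scene {'color': (480, 640, 3), 'depth': (480, 640), 'mtx': array([[436.18020651,   0.        , 312.58058745],
       [  0.        , 436.18020651, 234.58980429],
       [  0.        ,   0.        ,   1.        ]]), 'eye': array([0.90602562, 0.25258922, 0.78201652]), 'rotation': array([0.3167806 , 0.60653505, 2.15080269])}
top {'color': (480, 640, 3), 'depth': (480, 640), 'mtx': array([[449.98281955,   0.        , 325.83568361],
       [  0.        , 449.98281955, 230.59486909],
       [  0.        ,   0.        ,   1.        ]]), 'eye': array([ 0.47641729, -0.02715787,  1.10481414]), 'rotation': array([ 0.05900105, -0.00716044, -1.56971483])}
{'time': 0.1, 'q': array([ 1.25512311e+00,  2.64701635e-01,  1.60523603e+00, -1.29921679e-05,
        1.27369121e+00, -3.69099378e-02]), 'joint_vel': array([-0.00011482, -0.00149029, -0.0027439 ,  0.00080078, -0.00160983,
        0.0007127 ]), 'joint_torque': array([-4.51195501e-04, -5.16699743e+01, -3.68592954e+01, -7.89721730e-05,
        6.21071435e-03,  1.87827993e-05]), 'tool_pos': array([0.18565387, 0.6486516 , 0.40347087]), 'tcp_rot': array([-0.43640984, -3.11078351,  0.00315199]), 'wrist_force': array([-0.13033432, -0.39776828, -0.22592722]), 'torque': array([ 0.02978118, -0.00502948, -0.01538241]), 'grip_force': 0.0, 'width': 0.9987623345428791} 0.1734
```

View pics/a_scene.png

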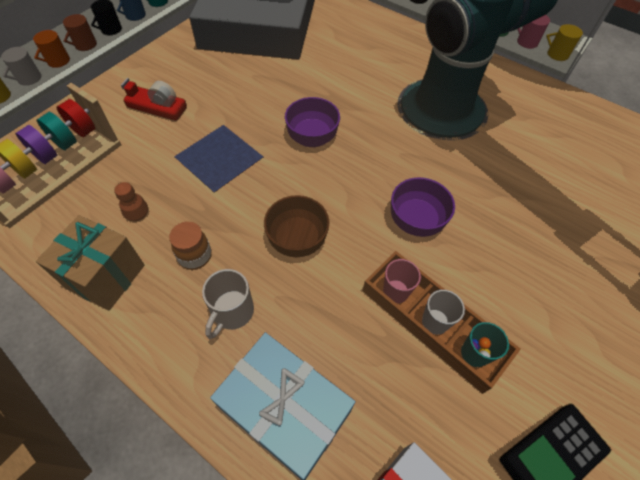

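View pics/a_top.png

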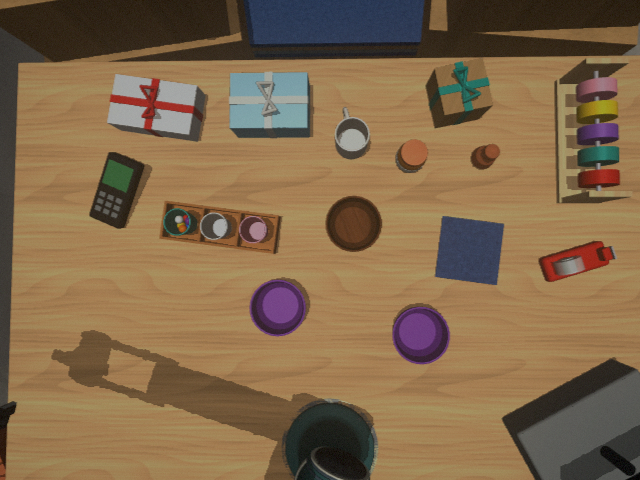

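Scene view: the teal cup with marbles is at (488,345), beside the white (445,312) and pink (402,282) cups in the rack. The brown bowl is at (297,226), with purple look-alikes at (312,121) and (422,207). The blue mat is at (219,157).

Top view: teal cup (178,222), brown bowl (353,223), mat (470,250), purple bowls (278,306) and (420,334). Candidates for the bowl are the brown one and the two purple ones, and only the brown one fits the description. Next I'll measure positions and make a crop to confirm.

```bash
cat >> h.py <<'E'
def Rm(c): return cv2.Rodrigues(np.asarray(c["rotation"],float))[0]
def cloud(c):
    K=c["mtx"];d=c["depth"];v,u=np.mgrid[:480,:640]
    p=np.stack([(u-K[0,2])/K[0,0]*d,-(v-K[1,2])/K[1,1]*d,-d],-1)
    return p@Rm(c).T+np.asarray(c["eye"])
def ray(c,uv,z):
    K=c["mtx"];uv=np.atleast_2d(uv).astype(float)
    r=np.stack([(uv[:,0]-K[0,2])/K[0,0],-(uv[:,1]-K[1,2])/K[1,1],-np.ones(len(uv))],-1)@Rm(c).T
    e=np.asarray(c["eye"]);return e+r*((z-e[2])/r[:,2])[:,None]
def circ(p):
    A=np.c_[2*p[:,:2],np.ones(len(p))];s=np.linalg.lstsq(A,(p[:,:2]**2).sum(1),rcond=None)[0]
    return s[:2],np.sqrt(s[2]+s[0]**2+s[1]**2)
def rim(P,guess,z,rmax,r0=0.02):
    m=(np.linalg.norm(P[...,:2]-guess,axis=-1)<rmax)&(abs(P[...,2]-z)<.004)
    q=P[m]; c,r=circ(q)
    k=abs(np.linalg.norm(q[:,:2]-c,axis=1)-r)<.006
    return (*circ(q[k]),k.sum())
E
python3 - <<'E'
from h import *
P={n:cloud(load("a",n)) for n in("scene","top")}
t=load("a","top");s=load("a","scene")
print("table z",[np.median(P[n][200:260,560:600,2]) for n in P], P["top"][270,540],P["scene"][190,350])
for nm,ut,us,z,R in [("teal",(178,222),(488,345),.081,.04),("white",(214,226),(445,312),.081,.04),("pink",(255,231),(402,282),.081,.04),("bowl",(353,223),(297,226),.058,.08)]:
    for n,c,u in(("top",t,ut),("scene",s,us)):
        g=ray(c,u,z)[0,:2]
        print(nm,n,g.round(4),rim(P[n],g,z,R))
for n,c,u in(("top",t,(470,250)),("scene",s,(219,157))):
    hsv=cv2.cvtColor(c["color"],cv2.COLOR_RGB2HSV)
    m=((hsv[...,0]>105)&(hsv[...,0]<130)&(hsv[...,1]>80)).astype(np.uint8)
    k,l=cv2.connectedComponents(m); L=(l==l[u[1],u[0]])
    cn=max(cv2.findContours(L.astype(np.uint8),0,2)[0],key=cv2.contourArea)
    w=ray(c,cn[:,0],.003)[:,:2]
    print("mat",n,cv2.minAreaRect(w.astype(np.float32)))
# rack top mask at z 45mm
for n in P:
    g=np.array([0,0]);p=P[n];w=ray(t,(220,227),.045)[0,:2]
    m=(np.linalg.norm(p[...,:2]-w,axis=-1)<.17)&(abs(p[...,2]-.045)<.005)
    print("rack",n,w,cv2.minAreaRect(p[m][:,:2].astype(np.float32)))
# mug, candle, figurine, purples tops
for nm,u in(("mug",(351,136)),("candle",(413,154)),("fig",(488,155)),("pA",(278,306)),("pB",(420,334))):
    print(nm,ray(t,u,.08)[0].round(3))
K=load("a","top")["color"][190:270,150:290]
K2=load("a","top")["color"][180:270,300:510]
a=cv2.resize(K,None,fx=4,fy=4)[:,:,::-1];b=cv2.resize(K2,(560,240))[:,:,::-1]
cv2.imwrite("pics/a_crop.png",np.vstack([a,b]))
E
```

```text
table z [np.float64(0.00019423837469523253), np.float64(-0.00028581314420661474)] [ 0.42782176 -0.50788768 -0.00065169] [ 0.36848162 -0.03624444  0.00077419]
teal top [0.5394 0.3477] (array([0.54098925, 0.35194315]), np.float64(0.02995794834772251), np.int64(122))
teal scene [0.5499 0.3543] (array([0.54159262, 0.3515837 ]), np.float64(0.030006641776066066), np.int64(274))
white top [0.5302 0.2639] (array([0.53105956, 0.26661212]), np.float64(0.030072727640013872), np.int64(121))
white scene [0.5413 0.2707] (array([0.53207856, 0.26637711]), np.float64(0.02985311942792463), np.int64(226))
pink top [0.5186 0.169 ] (array([0.5231613, 0.1758062]), np.float64(0.030001536254202817), np.int64(104))
pink scene [0.5371 0.1829] (array([0.52406978, 0.1757683 ]), np.float64(0.029924462538823464), np.int64(139))
bowl top [ 0.5382 -0.0558] (array([ 0.53757356, -0.05526078]), np.float64(0.06288052999742479), np.int64(350))
bowl scene [ 0.5455 -0.0478] (array([ 0.53846339, -0.05569734]), np.float64(0.06292563282169407), np.int64(518))
mat top ((0.4752131402492523, -0.3382456302642822), (0.1451442688703537, 0.14529035985469818), 82.55166625976562)
mat scene ((0.47499093413352966, -0.34378117322921753), (0.12649057805538177, 0.13820317387580872), 83.23818969726562)
rack scene [0.52965373 0.25968477] ((0.49224501848220825, 0.2692154049873352), (0.27652600407600403, 0.17275193333625793), 82.2520523071289)
rack top [0.52965373 0.25968477] ((0.5309820771217346, 0.2653328776359558), (0.27740806341171265, 0.09205258637666702), 82.48413848876953)
mug [ 0.737 -0.051  0.08 ]
candle [ 0.695 -0.192  0.08 ]
fig [ 0.691 -0.361  0.08 ]
pA [0.348 0.115 0.08 ]
pB [ 0.287 -0.205  0.08 ]
```

View pics/a_crop.png

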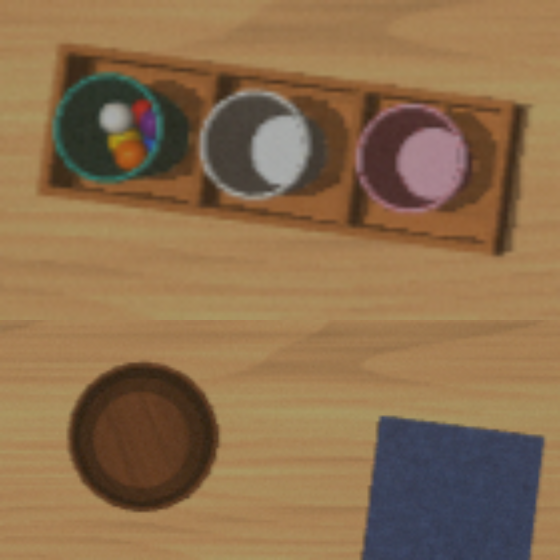

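Crop: the teal-rimmed cup at crop (107,127) holds the coloured marbles. White and pink cups sit beside it, and the brown bowl and blue mat are confirmed below. All measured heights and sizes match the descriptions. Next I'll move above the teal cup.

Emit:
drive_tool([
  [0.71, -0.594, -0.1],
  [0.71, -0.594, -0.1],
  [0.71, -0.594, -0.1],
  [0.71, -0.594, -0.1],
  [0.71, -0.594, -0.1],
  [0.71, -0.594, -0.1],
  [0.71, -0.594, -0.1],
  [0.71, -0.594, -0.1],
], claw=[85, 85, 85, 85, 85, 85, 85, 85], yaw=[-0.453, -0.453, -0.453, -0.453, -0.453, -0.453, -0.453, -0.453], newtons=40)

```text
time: 0.77
tool_pos: [0.441, 0.4346, 0.3682]
tcp_rot: [-1.882, -2.515, 0.001]
wrist_force: [1.3, 0.2, -0.1]
width: 0.995
grip_force: 0.0
```

Emit:
drive_tool([
  [0.202, -0.169, -0.08],
  [0.202, -0.169, -0.08],
  [0.202, -0.169, -0.08],
  [0.202, -0.169, -0.08],
  [0.202, -0.169, -0.08],
  [0.202, -0.169, -0.08],
  [0.202, -0.169, -0.08],
], claw=[85, 85, 85, 85, 85, 85, 85], yaw=[-0.134, -0.134, -0.134, -0.134, -0.134, -0.134, -0.134])

```text
time: 1.35
tool_pos: [0.5404, 0.3522, 0.3288]
tcp_rot: [-2.358, -2.075, 0.001]
wrist_force: [-0.1, 1.3, -0.9]
width: 0.996
grip_force: 0.0
```

```bash
cat >> h.py <<'E'
def st():
    s=bot.read_state();R=cv2.Rodrigues(np.asarray(s["tcp_rot"]))[0]
    print("t",round(s["time"],2),"pos",s["tool_pos"].round(4),"ydir",np.degrees(np.arctan2(R[1,1],R[0,1])).round(2),"tilt",np.degrees(np.arccos(-R[2,2])).round(2),"F",s["wrist_force"].round(2),"w",round(s["width"],3),"g",round(s["grip_force"],1),"q",s["q"].round(2))
    return s
E
python3 -c "
from h import *
st()"
```

```text
t 1.35 pos [0.5404 0.3522 0.3288] ydir -7.32 tilt 0.04 F [-0.13  1.35 -0.85] w 0.996 g 0.0 q [0.54 0.26 1.75 0.   1.13 0.67]
```

Emit:
drive_tool([
  [0.002, 0, -0.06],
  [0.002, 0, -0.12],
  [0.002, 0, -0.17],
  [0.002, 0, -0.2],
  [0.002, 0, -0.224],
  [0.002, 0, -0.224],
], claw=[85, 85, 85, 85, 85, 85], yaw=[0, 0, 0, 0, 0, 0])

```text
time: 1.85
tool_pos: [0.5398, 0.3523, 0.2143]
tcp_rot: [-2.357, -2.076, 0.007]
wrist_force: [-0.8, -1.1, 0.6]
width: 0.995
grip_force: 0.0
```

Emit:
drive_tool([
  [0, 0, 0],
  [0, 0, 0],
  [0, 0, 0],
  [0, 0, 0],
  [0, 0, 0],
  [0, 0, 0],
  [0, 0, 0],
  [0, 0, 0],
], claw=[55, 55, 55, 55, 55, 55, 55, 55], yaw=[0, 0, 0, 0, 0, 0, 0, 0], newtons=30)

```text
time: 2.52
tool_pos: [0.5426, 0.3524, 0.2189]
tcp_rot: [2.36, 2.073, 0.005]
wrist_force: [-1.9, 0.7, 6.8]
width: 0.718
grip_force: 33.3
```

```bash
python3 -c "
from h import *
st()"
```

```text
t 2.52 pos [0.5426 0.3524 0.2189] ydir -7.4 tilt 0.18 F [-1.94  0.66  6.82] w 0.718 g 33.3 q [0.54 0.38 1.82 0.   0.94 0.67]
```

Emit:
drive_tool([
  [0, 0, 0.01],
  [0, 0, 0.03],
  [0, 0, 0.06],
  [0, 0, 0.1],
  [0, 0, 0.15],
  [0, 0, 0.2],
  [0, 0, 0.24],
  [0, 0, 0.26],
], claw=[55, 55, 55, 55, 55, 55, 55, 55], yaw=[0, 0, 0, 0, 0, 0, 0, 0])

```text
time: 3.18
tool_pos: [0.5428, 0.352, 0.351]
tcp_rot: [2.359, 2.073, 0.008]
wrist_force: [0.3, -0.0, -0.3]
width: 0.716
grip_force: 33.0
```

Run:
```python
from h import *
st(); o=grab("b")
cv2.imwrite("pics/b.png",np.hstack([cv2.resize(o["scene"]["color"][150:400,330:640],(400,320)),cv2.resize(o["top"]["color"][130:330,60:310],(400,320))])[:,:,::-1])
```

```text
t 3.18 pos [0.5428 0.352  0.351 ] ydir -7.4 tilt 0.3 F [ 0.32 -0.02 -0.27] w 0.716 g 33.0 q [ 0.54  0.25  1.73 -0.    1.16  0.67]
```

View pics/b.png

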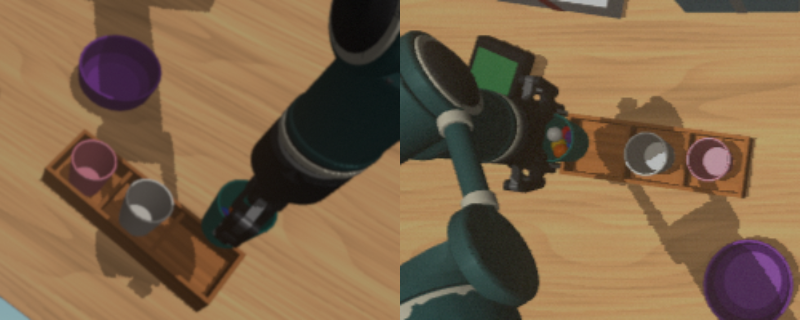

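The cup hangs upright at crop (230,215) with the marbles inside, and the rack neighbours stand untouched. Now I'll carry it to the mat.

Emit:
drive_tool([
  [-0.001, -0.01, 0],
  [-0.003, -0.03, 0],
  [-0.006, -0.06, 0],
  [-0.01, -0.1, 0],
  [-0.015, -0.15, 0],
  [-0.02, -0.2, 0],
  [-0.025, -0.25, 0],
  [-0.03, -0.3, 0],
], claw=[55, 55, 55, 55, 55, 55, 55, 55], yaw=[0, 0, 0, 0, 0, 0, 0, 0])

```text
time: 3.95
tool_pos: [0.5257, 0.1992, 0.345]
tcp_rot: [-2.36, -2.073, 0.005]
wrist_force: [-0.0, -0.4, -1.7]
width: 0.719
grip_force: 33.0
```

Emit:
drive_tool([
  [-0.005, -0.05, 0],
  [-0.01, -0.1, 0],
  [-0.015, -0.15, 0],
  [-0.02, -0.2, 0],
  [-0.025, -0.25, 0],
  [-0.03, -0.3, 0],
  [-0.035, -0.35, 0],
  [-0.04, -0.4, 0],
], claw=[55, 55, 55, 55, 55, 55, 55, 55], yaw=[0, 0, 0, 0, 0, 0, 0, 0])

```text
time: 4.62
tool_pos: [0.5052, -0.0004, 0.3452]
tcp_rot: [-2.359, -2.072, 0.004]
wrist_force: [0.4, -1.8, -0.8]
width: 0.712
grip_force: 33.0
```

Emit:
drive_tool([
  [-0.005, -0.05, 0],
  [-0.01, -0.1, 0],
  [-0.015, -0.15, 0],
  [-0.02, -0.2, 0],
  [-0.025, -0.25, 0],
  [-0.03, -0.3, 0],
  [-0.035, -0.35, 0],
  [-0.04, -0.4, 0],
], claw=[55, 55, 55, 55, 55, 55, 55, 55], yaw=[0, 0, 0, 0, 0, 0, 0, 0])

```text
time: 5.28
tool_pos: [0.4849, -0.1999, 0.3452]
tcp_rot: [-2.359, -2.071, 0.003]
wrist_force: [-0.7, -0.2, -1.2]
width: 0.718
grip_force: 33.0
```

Emit:
drive_tool([
  [-0.005, -0.05, 0],
  [-0.01, -0.1, 0],
  [-0.015, -0.15, 0],
  [-0.019, -0.19, 0],
  [-0.022, -0.225, 0],
  [-0.025, -0.25, 0],
  [-0.026, -0.27, 0],
  [-0.028, -0.28, 0],
], claw=[55, 55, 55, 55, 55, 55, 55, 55], yaw=[0, 0, 0, 0, 0, 0, 0, 0])

```text
time: 5.95
tool_pos: [0.472, -0.3393, 0.346]
tcp_rot: [-2.36, -2.071, 0.001]
wrist_force: [0.2, 0.5, -1.2]
width: 0.718
grip_force: 33.0
```

Run:
```python
from h import *
st()
```

```text
t 5.95 pos [ 0.472  -0.3393  0.346 ] ydir -7.46 tilt 0.09 F [ 0.19  0.51 -1.17] w 0.718 g 33.0 q [-0.67  0.13  1.87 -0.    1.14 -0.54]
```

Emit:
drive_tool([
  [0, 0, -0.02],
  [0, 0, -0.06],
  [0, 0, -0.11],
  [0, 0, -0.16],
  [0, 0, -0.2],
  [0, 0, -0.225],
  [0, 0, -0.24],
  [0, 0, -0.248],
], claw=[55, 55, 55, 55, 55, 55, 55, 55], yaw=[0, 0, 0, 0, 0, 0, 0, 0])

```text
time: 6.62
tool_pos: [0.4727, -0.3373, 0.2214]
tcp_rot: [-2.358, -2.073, 0.0]
wrist_force: [0.4, 0.3, -1.7]
width: 0.715
grip_force: 33.0
```

Emit:
drive_tool([
  [0, 0, -0.004],
  [0, 0, -0.007],
  [0, 0, -0.01],
  [0, 0, -0.012],
  [0, 0, -0.012],
  [0, 0, -0.012],
], claw=[55, 55, 55, 55, 55, 55], yaw=[0, 0, 0, 0, 0, 0])

```text
time: 7.12
tool_pos: [0.4731, -0.3384, 0.2174]
tcp_rot: [2.359, 2.073, 0.0]
wrist_force: [0.4, 0.8, -0.2]
width: 0.716
grip_force: 33.0
```

Run:
```python
from h import *
st()
```

```text
t 7.12 pos [ 0.4731 -0.3384  0.2174] ydir -7.4 tilt 0.05 F [ 0.37  0.76 -0.23] w 0.716 g 33.0 q [-0.66  0.27  1.97  0.    0.9  -0.53]
```

Emit:
drive_tool([
  [0, 0, -0.002],
  [0, 0, -0.003],
  [0, 0, -0.003],
], claw=[55, 55, 55], yaw=[0, 0, 0])

```text
time: 7.37
tool_pos: [0.4731, -0.3385, 0.216]
tcp_rot: [2.359, 2.073, 0.0]
wrist_force: [-0.5, -0.1, 2.1]
width: 0.715
grip_force: 33.3
```

Run:
```python
from h import *
st()
```

```text
t 7.37 pos [ 0.4731 -0.3385  0.216 ] ydir -7.39 tilt 0.05 F [-0.46 -0.09  2.12] w 0.715 g 33.3 q [-0.66  0.28  1.97 -0.    0.9  -0.53]
```

Fz has turned positive, so the cup is standing on the mat. I'll release it and rise clear.

Emit:
drive_tool([
  [0, 0, 0],
  [0, 0, 0],
  [0, 0, 0],
  [0, 0, 0],
  [0, 0, 0],
  [0, 0, 0],
  [0, 0, 0],
  [0, 0, 0],
], claw=[64, 67, 70, 75, 80, 85, 85, 85], yaw=[0, 0, 0, 0, 0, 0, 0, 0])

```text
time: 8.03
tool_pos: [0.4729, -0.3382, 0.2154]
tcp_rot: [-2.36, -2.074, 0.0]
wrist_force: [0.3, -0.3, -0.0]
width: 0.995
grip_force: 0.0
```

Emit:
drive_tool([
  [0, 0, 0.02],
  [0, 0, 0.06],
  [0, 0, 0.12],
  [0, 0, 0.18],
  [0, 0, 0.24],
  [-0.1, 0.2, 0.24],
  [-0.1, 0.2, 0.24],
  [-0.1, 0.2, 0.24],
], claw=[85, 85, 85, 85, 85, 85, 85, 85], yaw=[0, 0, 0, 0, 0, 0, 0, 0])

```text
time: 8.7
tool_pos: [0.4218, -0.2365, 0.3367]
tcp_rot: [2.36, 2.073, 0.001]
wrist_force: [-0.5, 0.8, 0.3]
width: 0.994
grip_force: 0.0
```

Run:
```python
from h import *
st(); o=grab("c")
for n in o:
    P=cloud(o[n]); 
    try: print(n,rim(P,np.array([.4731,-.3385]),.078,.045))
    except Exception as e: print(e)
s=o["scene"]["color"];t=o["top"]["color"]
cv2.imwrite("pics/c.png",np.hstack([cv2.resize(s[80:240,150:350],(400,320)),cv2.resize(t[190:350,400:600],(400,320))])[:,:,::-1])
```

```text
t 8.7 pos [ 0.4218 -0.2365  0.3367] ydir -7.42 tilt 0.05 F [-0.54  0.79  0.35] w 0.994 g 0.0 q [-0.56 -0.05  2.08  0.    1.11 -0.43]
scene (array([ 0.47143673, -0.3388414 ]), np.float64(0.029976094864581256), np.int64(161))
top (array([ 0.47148722, -0.33858002]), np.float64(0.029927235825269544), np.int64(48))
```

View pics/c.png

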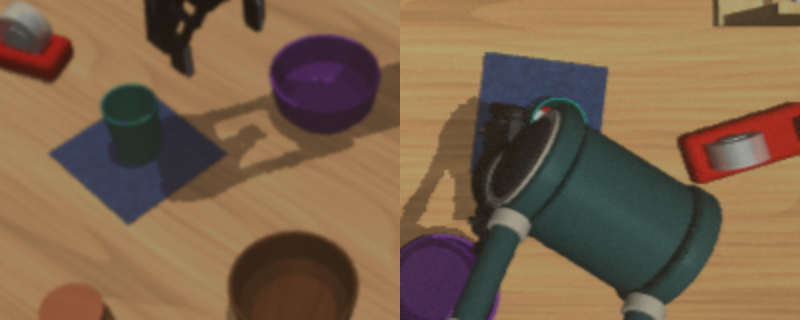

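The cup stands upright on the mat at about (0.4715, -0.3387), rim at 78 mm, with the marbles in it and the gripper off it. The tool can only shift and yaw. So I'll regrip near the rim, where the pads act as a hinge, and tip the cup by hinging its foot on a fixed edge and then the bowl rim.

Emit:
drive_tool([
  [0.03, -0.07, 0],
  [0.07, -0.14, 0],
  [0.099, -0.205, 0],
  [0.099, -0.205, 0],
  [0.099, -0.205, 0],
], claw=[85, 85, 85, 85, 85], yaw=[0, 0, 0, 0, 0])

```text
time: 9.22
tool_pos: [0.4732, -0.3429, 0.3357]
tcp_rot: [2.361, 2.071, -0.0]
wrist_force: [-0.0, 0.3, 0.2]
width: 0.993
grip_force: 0.0
```

Emit:
drive_tool([
  [0, 0, -0.06],
  [0, 0, -0.12],
  [0, 0, -0.17],
  [0, 0, -0.2],
  [0, 0, -0.22],
  [0, 0, -0.235],
  [0, 0, -0.235],
], claw=[85, 85, 85, 85, 85, 85, 85], yaw=[0, 0, 0, 0, 0, 0, 0])

```text
time: 9.8
tool_pos: [0.4719, -0.34, 0.2168]
tcp_rot: [-2.358, -2.072, 0.001]
wrist_force: [-0.7, -0.8, -0.4]
width: 0.995
grip_force: 0.0
```

Emit:
drive_tool([
  [0, 0, 0],
  [0, 0, 0],
  [0, 0, 0],
  [0, 0, 0],
  [0, 0, 0],
  [0, 0, 0],
  [0, 0, 0],
  [0, 0, 0],
], claw=[56, 56, 56, 56, 56, 56, 56, 56], yaw=[0, 0, 0, 0, 0, 0, 0, 0], newtons=20)

```text
time: 10.47
tool_pos: [0.473, -0.3413, 0.2196]
tcp_rot: [2.358, 2.072, 0.001]
wrist_force: [-1.7, 0.8, 6.4]
width: 0.718
grip_force: 21.9
```

Run:
```python
from h import *
st()
```

```text
t 10.47 pos [ 0.473  -0.3413  0.2196] ydir -7.39 tilt 0.14 F [-1.67  0.79  6.42] w 0.718 g 21.9 q [-0.67  0.27  1.96 -0.    0.9  -0.54]
```

Emit:
drive_tool([
  [0, 0, 0.01],
  [0, 0, 0.03],
  [0, 0, 0.06],
  [0, 0, 0.1],
  [0, 0, 0.14],
  [0, 0, 0.17],
  [0, 0, 0.19],
  [0, 0, 0.2],
], claw=[56, 56, 56, 56, 56, 56, 56, 56], yaw=[0, 0, 0, 0, 0, 0, 0, 0])

```text
time: 11.13
tool_pos: [0.4729, -0.341, 0.3202]
tcp_rot: [2.358, 2.072, 0.001]
wrist_force: [0.8, -0.2, -1.7]
width: 0.717
grip_force: 22.3
```

Run:
```python
from h import *
st()
u=np.array([.131,.9914]);v=np.array([.9914,-.131])
for n in("scene","top"):
    P=cloud(load("a",n));q=P[(abs(P[...,2]-.045)<.004)]
    d=q[:,:2]-[.531,.2653];a=d@u;b=d@v
    m=(abs(b)<.05)&(a<-.12)&(a>-.16)
    print(n,"end a pct",np.percentile(a[m],[1,5,50,95]),"b",np.percentile(b[m],[1,99]),m.sum(),"z",np.median(q[m,2]))
    m=(abs(a)<.14)&(abs(b)<.06)&(abs(b)>.035); print(" b",np.percentile(b[m],[1,99]))
```

```text
t 11.13 pos [ 0.4729 -0.341   0.3202] ydir -7.39 tilt 0.19 F [ 0.76 -0.17 -1.7 ] w 0.717 g 22.3 q [-0.67  0.16  1.89  0.    1.09 -0.54]
scene end a pct [-0.13947598 -0.13915364 -0.13490062 -0.12259151] b [-0.046121    0.04636294] 209 z 0.04517320724277396
 b [-0.04609468  0.04678048]
top end a pct [-0.13864135 -0.13823347 -0.13443999 -0.12265368] b [-0.04522381  0.04530573] 117 z 0.044007760878143065
 b [-0.04589756  0.04568437]
```

Emit:
drive_tool([
  [0.001, 0.01, 0],
  [0.002, 0.03, 0],
  [0.005, 0.06, 0],
  [0.008, 0.1, 0],
  [0.012, 0.15, 0],
  [0.017, 0.2, 0],
  [0.021, 0.25, 0],
  [0.025, 0.3, 0],
], claw=[56, 56, 56, 56, 56, 56, 56, 56], yaw=[0, 0, 0, 0, 0, 0, 0, 0])

```text
time: 11.8
tool_pos: [0.4841, -0.188, 0.3163]
tcp_rot: [-2.357, -2.072, 0.001]
wrist_force: [1.5, -0.5, -1.9]
width: 0.72
grip_force: 22.3
```

Emit:
drive_tool([
  [0.004, 0.05, 0],
  [0.008, 0.1, 0],
  [0.012, 0.15, 0],
  [0.016, 0.2, 0],
  [0.02, 0.25, 0],
  [0.024, 0.3, 0],
  [0.028, 0.35, 0],
  [0.033, 0.4, 0],
], claw=[56, 56, 56, 56, 56, 56, 56, 56], yaw=[0, 0, 0, 0, 0, 0, 0, 0])

```text
time: 12.47
tool_pos: [0.4999, 0.0117, 0.3164]
tcp_rot: [-2.357, -2.073, 0.003]
wrist_force: [1.2, -0.3, -0.8]
width: 0.72
grip_force: 22.3
```

Emit:
drive_tool([
  [0.004, 0.045, 0],
  [0.007, 0.085, 0],
  [0.01, 0.12, 0],
  [0.013, 0.15, 0],
  [0.015, 0.172, 0],
  [0.016, 0.188, 0],
  [0.017, 0.197, 0],
  [0.017, 0.201, 0],
], claw=[56, 56, 56, 56, 56, 56, 56, 56], yaw=[0, 0, 0, 0, 0, 0, 0, 0])

```text
time: 13.13
tool_pos: [0.5096, 0.1104, 0.3174]
tcp_rot: [-2.359, -2.074, 0.001]
wrist_force: [0.1, -0.6, -0.5]
width: 0.72
grip_force: 22.3
```

```bash
cat >> h.py <<'E'
def cupinfo(tag):
    """teal points near tool -> cup tilt. in=(−.13,−.9915) direction"""
    s=st(); o=grab(tag); d=np.array([-.13,-.9915]); w=np.array([.9915,-.13]); p=s["tool_pos"]
    for n,c in o.items():
        P=cloud(c);h=cv2.cvtColor(c["color"],cv2.COLOR_RGB2HSV)
        m=(h[...,0]>75)&(h[...,0]<100)&(h[...,1]>100)&(np.linalg.norm(P-(p-[0,0,.18]),axis=-1)<.10)&(P[...,2]<p[2]-.11)
        q=P[m]; i=(q[:,:2]-p[:2])@d*1000; z=(q[:,2]-p[2]+.154)*1000; b=(q[:,:2]-p[:2])@w*1000
        print(n,m.sum(),"in(mm from pivot)",np.percentile(i,[2,98]).round(0),"z",np.percentile(z,[2,98]).round(0),"w",np.percentile(b,[2,98]).round(0))
        for lo in range(-80,40,12):
            k=(z>lo)&(z<=lo+12)
            if k.sum()>8: print("   z",lo,"..: in",i[k].min().round(0),i[k].max().round(0),k.sum())
    return o
E
python3 -c "
from h import *
cupinfo('d')"
```

```text
t 13.13 pos [0.5096 0.1104 0.3174] ydir -7.34 tilt 0.05 F [ 0.07 -0.61 -0.51] w 0.72 g 22.3 q [ 0.17  0.05  2.02 -0.    1.07  0.29]
scene 51 in(mm from pivot) [-32.  -4.] z [-0. 17.] w [-30.  27.]
   z 4 ..: in -33.0 -4.0 47Traceback (most recent call last):
  File "<string>", line 3, in <module>
    cupinfo('d')
    ~~~~~~~^^^^^
  File "h.py", line 42, in cupinfo
    print(n,m.sum(),"in(mm from pivot)",np.percentile(i,[2,98]).round(0),"z",np.percentile(z,[2,98]).round(0),"w",np.percentile(b,[2,98]).round(0))
                                        ~~~~~~~~~~~~~^^^^^^^^^^
    return _quantile_unchecked(
        a, q, axis, out, overwrite_input, method, keepdims, weights)
    return _ureduce(a,
                    func=_quantile_ureduce_func,
    ...<5 lines>...
                    overwrite_input=overwrite_input,
                    method=method)
    r = func(a, **kwargs)
    result = _quantile(arr,
                       quantiles=q,
    ...<2 lines>...
                       out=out,
                       weights=wgt)
    slices_having_nans = np.isnan(arr[-1, ...])
                                  ~~~^^^^^^^^^
IndexError: index -1 is out of bounds for axis 0 with size 0
```

Emit:
drive_tool([
  [0, 0, -0.015],
  [0, 0, -0.04],
  [0, 0, -0.065],
  [0, 0, -0.085],
  [0, 0, -0.097],
  [0, 0, -0.103],
  [0, 0, -0.107],
  [0, 0, -0.11],
], claw=[56, 56, 56, 56, 56, 56, 56, 56], yaw=[0, 0, 0, 0, 0, 0, 0, 0])

```text
time: 13.9
tool_pos: [0.5101, 0.1098, 0.2626]
tcp_rot: [-2.36, -2.074, 0.0]
wrist_force: [-0.3, 0.1, -1.4]
width: 0.719
grip_force: 22.3
```

Emit:
drive_tool([
  [0, 0, -0.002],
  [0, 0, -0.004],
  [0, 0, -0.006],
  [0, 0, -0.006],
], claw=[56, 56, 56, 56], yaw=[0, 0, 0, 0])

```text
time: 14.23
tool_pos: [0.5103, 0.1098, 0.2611]
tcp_rot: [2.359, 2.073, 0.001]
wrist_force: [-2.0, -0.9, 3.7]
width: 0.722
grip_force: 22.7
```

Run:
```python
from h import *
print(st()["torque"])
```

```text
t 14.23 pos [0.5103 0.1098 0.2611] ydir -7.38 tilt 0.06 F [-2.02 -0.86  3.74] w 0.722 g 22.7 q [ 0.16  0.11  2.07 -0.    0.96  0.29]
[-0.12154425  0.34298845 -0.00769341]
```

Emit:
drive_tool([
  [-0.0005, -0.005, -0.002],
  [-0.001, -0.0105, -0.004],
  [-0.003, -0.021, -0.008],
  [-0.004, -0.0305, -0.0136],
  [-0.005, -0.04, -0.02],
  [-0.0065, -0.0485, -0.027],
  [-0.0065, -0.0485, -0.027],
], claw=[56, 56, 56, 56, 56, 56, 56], yaw=[0, 0, 0, 0, 0, 0, 0])

```text
time: 14.82
tool_pos: [0.5075, 0.0847, 0.2475]
tcp_rot: [2.358, 2.072, 0.003]
wrist_force: [-0.7, -2.2, 5.8]
width: 0.719
grip_force: 23.3
```

Run:
```python
from h import *
print(st()["torque"]); o=grab("e")
s=o["scene"]["color"];t=o["top"]["color"]
cv2.imwrite("pics/e.png",np.hstack([cv2.resize(s[170:330,320:480],(400,400)),cv2.resize(t[160:300,220:360],(400,400))])[:,:,::-1])
```

```text
t 14.82 pos [0.5075 0.0847 0.2475] ydir -7.41 tilt 0.18 F [-0.65 -2.23  5.82] w 0.719 g 23.3 q [ 0.12  0.12  2.09 -0.    0.93  0.25]
[-0.1117854  -0.01378282  0.02456917]
```

View pics/e.png

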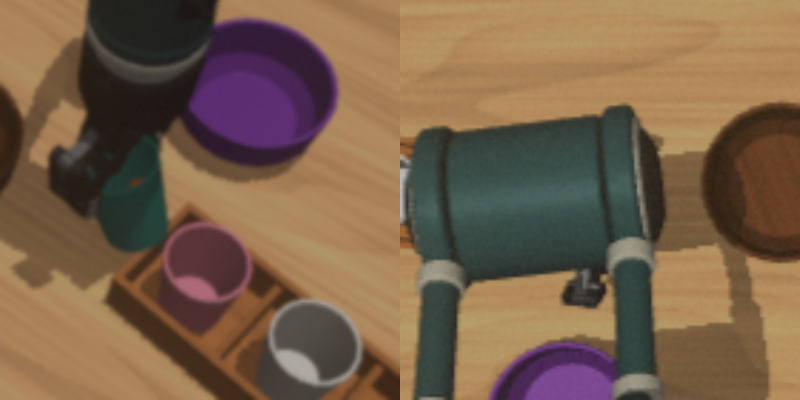

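Scene crop: the cup's foot rests on the rack's end edge at (135,245) and its mouth leans left toward the bowl. The contact force implies a pad friction torque of about 0.1 N m, so the tilt will hold. I'll continue the arc to about 50°, which the marbles should stand, then back off.

Emit:
drive_tool([
  [-0.001, -0.008, -0.0078],
  [-0.002, -0.0155, -0.0162],
  [-0.003, -0.022, -0.0254],
  [-0.0037, -0.028, -0.035],
  [-0.0043, -0.033, -0.045],
  [-0.0043, -0.033, -0.045],
], claw=[56, 56, 56, 56, 56, 56], yaw=[0, 0, 0, 0, 0, 0])

```text
time: 15.42
tool_pos: [0.5053, 0.0677, 0.2245]
tcp_rot: [2.357, 2.071, 0.001]
wrist_force: [0.3, -6.5, 5.8]
width: 0.72
grip_force: 23.6
```

Emit:
drive_tool([
  [-0.001, -0.008, 0.003],
  [-0.003, -0.02, 0.01],
  [-0.004, -0.032, 0.03],
  [-0.005, -0.04, 0.05],
  [-0.005, -0.04, 0.07],
  [-0.005, -0.04, 0.08],
], claw=[56, 56, 56, 56, 56, 56], yaw=[0, 0, 0, 0, 0, 0])

```text
time: 15.92
tool_pos: [0.5028, 0.0488, 0.2662]
tcp_rot: [2.359, 2.072, 0.004]
wrist_force: [-0.3, 0.5, -2.6]
width: 0.72
grip_force: 23.3
```

Run:
```python
from h import *
print(st()["torque"]); o=grab("f")
s=o["scene"]["color"];t=o["top"]["color"]
cv2.imwrite("pics/f.png",np.hstack([cv2.resize(s[150:310,300:460],(400,400)),cv2.resize(t[160:300,220:360],(400,400))])[:,:,::-1])
```

```text
t 15.92 pos [0.5028 0.0488 0.2662] ydir -7.43 tilt 0.18 F [-0.28  0.48 -2.59] w 0.72 g 23.3 q [0.05 0.07 2.1  0.   0.97 0.18]
[-0.0230084   0.00532923 -0.05562439]
```

View pics/f.png

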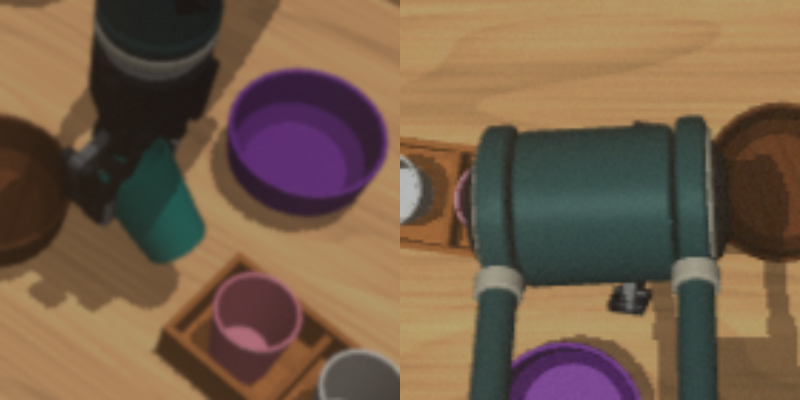

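Scene crop: the cup stays tilted about 45–50°, mouth toward the bowl and foot at (180,250). The rack and pink cup are undisturbed and no marbles are loose. I'll measure the tilt and refresh the bowl position.

Run:
```python
from h import *
s=st(); p=s["tool_pos"];d=np.array([-.13,-.9915]);w=np.array([.9915,-.13])
c=load("f","scene");P=cloud(c);h=cv2.cvtColor(c["color"],cv2.COLOR_RGB2HSV)
m=np.zeros((480,640),bool);m[195:260,340:390]=1
m&=(h[...,0]>75)&(h[...,0]<98)&(h[...,1]>120)
q=P[m];i=(q[:,:2]-p[:2])@d*1000;b=(q[:,:2]-p[:2])@w*1000;z=(q[:,2]-p[2]+.154)*1000
k=(abs(b)<60)&(abs(i)<100)&(z<40);i,b,z=i[k],b[k],z[k]
print(k.sum(),i.min(),i.max(),z.min(),z.max(),b.min(),b.max())
# upper silhouette generatrix: for slices near b~0, max z vs i
hull=cv2.convexHull(np.c_[i,z].astype(np.float32))[:,0]
print(hull.round(0).tolist())
c=load("f","top");P=cloud(c);print(rim(P,np.array([.538,-.0555]),.058,.08), rim(cloud(load("f","scene")),np.array([.538,-.0555]),.058,.08))
```

```text
t 16.02 pos [0.503  0.0491 0.266 ] ydir -7.4 tilt 0.23 F [ 0.51  0.77 -0.51] w 0.719 g 23.3 q [0.05 0.08 2.1  0.   0.96 0.18]
441 -63.047623477246944 6.870268179208053 -24.881611592640933 39.0517301658235 -24.665740863620126 21.892987647103382
[[7.0, -2.0], [-13.0, 33.0], [-17.0, 38.0], [-19.0, 39.0], [-39.0, 18.0], [-63.0, -14.0], [-63.0, -17.0], [-63.0, -17.0], [-63.0, -19.0], [-62.0, -19.0], [-56.0, -25.0], [5.0, -17.0], [6.0, -17.0]]
(array([ 0.53779906, -0.05535171]), np.float64(0.06280766532090983), np.int64(268)) (array([ 0.53842644, -0.05559743]), np.float64(0.06292019700627548), np.int64(478))
```

Emit:
drive_tool([
  [0.002, -0.002, 0.015],
  [0.01, -0.01, 0.03],
  [0.023, -0.03, 0.03],
  [0.038, -0.05, 0.03],
  [0.053, -0.072, 0.03],
  [0.067, -0.092, 0.03],
  [0.077, -0.107, 0.03],
  [0.083, -0.114, 0.03],
], claw=[56, 56, 56, 56, 56, 56, 56, 56], yaw=[0, 0, 0, 0, 0, 0, 0, 0])

```text
time: 16.68
tool_pos: [0.5444, -0.0097, 0.2785]
tcp_rot: [-2.362, -2.072, 0.001]
wrist_force: [-0.1, 0.2, -0.9]
width: 0.714
grip_force: 23.3
```

Emit:
drive_tool([
  [0, 0, -0.006],
  [0, 0, -0.016],
  [0, 0, -0.026],
  [0, 0, -0.034],
  [0, 0, -0.038],
  [0, 0, -0.038],
], claw=[56, 56, 56, 56, 56, 56], yaw=[0, 0, 0, 0, 0, 0])

```text
time: 17.18
tool_pos: [0.5428, -0.0075, 0.2588]
tcp_rot: [-2.358, -2.073, 0.002]
wrist_force: [0.1, 0.3, -1.4]
width: 0.719
grip_force: 23.3
```

```bash
cat >> h.py <<'E'
def tilt(tag):
    s=st(); p=s["tool_pos"];d=np.array([-.13,-.9915]);w=np.array([.9915,-.13])
    for n in("scene","top"):
        c=load(tag,n);P=cloud(c);h=cv2.cvtColor(c["color"],cv2.COLOR_RGB2HSV)
        q=P-(p-[0,0,.154]);i=q[...,:2]@d*1000;b=q[...,:2]@w*1000;z=q[...,2]*1000
        m=(abs(b)<27)&(i>-75)&(i<60)&(z<45)&(z>-75)&(h[...,0]>75)&(h[...,0]<98)&(h[...,1]>120)
        if m.sum()>20: print(n,m.sum(),cv2.convexHull(np.c_[i[m],z[m]].astype(np.float32))[:,0].round(0).astype(int).tolist())
        g=np.array([.538,-.0555]);print(" bowl",n,rim(P,g,.058,.08))
E
python3 - <<'E'
from h import *
grab("g");tilt("g")
E
```

```text
t 17.28 pos [ 0.5434 -0.0077  0.2597] ydir -7.36 tilt 0.02 F [-0.9   0.98 -2.02] w 0.713 g 23.3 q [-0.06  0.15  2.02 -0.    0.96  0.07]
scene 299 [[10, -11], [-31, 15], [-36, 16], [-39, 15], [-56, -5], [-63, -17], [-62, -20], [-59, -21]]
 bowl scene (array([ 0.53844452, -0.05554676]), np.float64(0.06290040440915177), np.int64(313))
 bowl top (array([ 0.53735491, -0.05558833]), np.float64(0.06254880953154497), np.int64(146))
```

Emit:
drive_tool([
  [0, 0, -0.007],
  [-0.001, -0.0073, -0.012],
  [-0.002, -0.0147, -0.0165],
  [-0.0027, -0.021, -0.0216],
  [-0.0036, -0.027, -0.0275],
  [-0.0036, -0.027, -0.0275],
], claw=[56, 56, 56, 56, 56, 56], yaw=[0, 0, 0, 0, 0, 0])

```text
time: 17.78
tool_pos: [0.5428, -0.0223, 0.2475]
tcp_rot: [2.358, 2.071, 0.004]
wrist_force: [0.2, -0.4, 5.7]
width: 0.712
grip_force: 21.9
```

Run:
```python
from h import *
grab("i");tilt("i")
```

```text
t 17.88 pos [ 0.5428 -0.0221  0.2476] ydir -7.41 tilt 0.21 F [-0.86 -0.12  4.44] w 0.724 g 21.8 q [-0.09  0.17  2.03 -0.    0.94  0.04]
scene 412 [[-13, 43], [-46, 22], [-60, 12], [-64, 9], [-65, 8], [-70, 2], [-69, 0], [-68, -3], [-66, -5], [-60, -4], [-50, 2], [-42, 8], [-40, 10], [-14, 41]]
 bowl scene (array([ 0.53824373, -0.05532973]), np.float64(0.06301661714944333), np.int64(301))
 bowl top (array([ 0.53746708, -0.05551519]), np.float64(0.06293347757561558), np.int64(93))
```

Cup at about 62°, contact force about 5 N and nearly vertical, and the bowl hasn't moved. I'll keep tipping over the bowl.

Emit:
drive_tool([
  [-0.0007, -0.0054, -0.0062],
  [-0.0014, -0.0105, -0.0126],
  [-0.002, -0.0157, -0.019],
  [-0.0027, -0.0204, -0.0256],
  [-0.0032, -0.0246, -0.033],
  [-0.0037, -0.0284, -0.0406],
  [-0.0041, -0.0313, -0.0456],
  [-0.0045, -0.0343, -0.0506],
], claw=[56, 56, 56, 56, 56, 56, 56, 56], yaw=[0, 0, 0, 0, 0, 0, 0, 0])

```text
time: 18.55
tool_pos: [0.5401, -0.0391, 0.2213]
tcp_rot: [2.359, 2.072, 0.002]
wrist_force: [0.9, -2.5, 3.9]
width: 0.717
grip_force: 21.0
```

Run:
```python
from h import *
grab("j");tilt("j")
```

```text
t 18.65 pos [ 0.5395 -0.039   0.2207] ydir -7.41 tilt 0.01 F [ 1.2  -2.    3.68] w 0.718 g 21.5 q [-0.12  0.2   2.05 -0.    0.89  0.01]
scene 267 [[-15, 44], [-16, 45], [-17, 45], [-38, 45], [-44, 45], [-64, 45], [-66, 45], [-67, 41], [-67, 35], [-66, 34], [-65, 33], [-42, 30]]
 bowl scene (array([ 0.53942093, -0.05297143]), np.float64(0.06263687823759176), np.int64(292))
 bowl top (array([ 0.5380666 , -0.05277816]), np.float64(0.06197294688982326), np.int64(88))
```

Emit:
drive_tool([
  [-0.0002, -0.001, -0.004],
  [-0.0003, -0.002, -0.0075],
  [-0.0003, -0.002, -0.0075],
  [-0.0003, -0.002, -0.0075],
  [-0.0003, -0.002, -0.0075],
  [-0.0003, -0.002, -0.0075],
  [-0.0003, -0.002, -0.0075],
  [-0.0003, -0.002, -0.0075],
], claw=[56, 56, 56, 56, 56, 56, 56, 56], yaw=[0, 0, 0, 0, 0, 0, 0, 0])

```text
time: 19.32
tool_pos: [0.5393, -0.0396, 0.2171]
tcp_rot: [-2.36, -2.074, 0.0]
wrist_force: [0.6, -2.7, 2.6]
width: 0.719
grip_force: 21.5
```

Run:
```python
from h import *
o=grab("k");st()
s=o["scene"]["color"];t=o["top"]["color"]
cv2.imwrite("pics/k.png",np.hstack([cv2.resize(s[160:300,240:380],(400,400),interpolation=2),cv2.resize(t[160:300,290:430],(400,400),interpolation=2)])[:,:,::-1])
```

```text
t 19.42 pos [ 0.5393 -0.0396  0.2171] ydir -7.39 tilt 0.01 F [-0.47 -2.46  3.88] w 0.721 g 21.5 q [-0.12  0.21  2.06 -0.    0.88  0.01]
```

View pics/k.png

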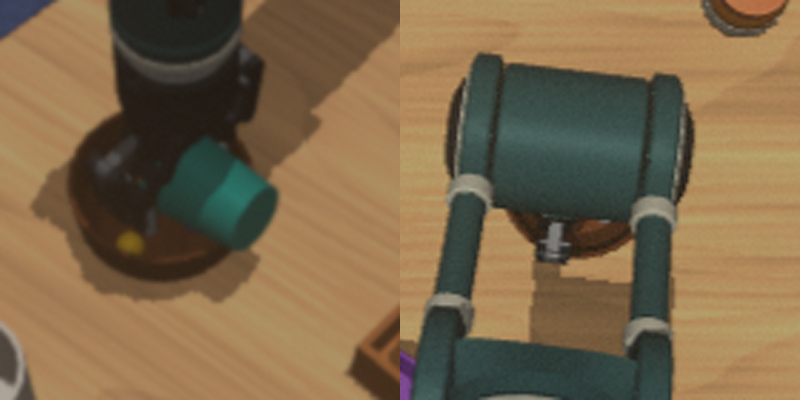

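Scene crop: the cup lies mouth-down over the bowl, foot at (245,215). A yellow marble shows in the bowl at (130,243), and nothing is loose on the counter. I'll lift straight up, shake over the bowl, then count.

Emit:
drive_tool([
  [0, 0, 0.015],
  [0, 0, 0.045],
  [0, 0, 0.06],
  [0, 0, 0.075],
  [0, 0, 0.06],
  [0, 0, 0.09],
  [0, 0, 0.14],
  [0, 0, 0.18],
], claw=[56, 56, 56, 56, 56, 56, 56, 56], yaw=[0, 0, 0, 0, 0, 0, 0, 0])

```text
time: 20.08
tool_pos: [0.5386, -0.0394, 0.306]
tcp_rot: [-2.358, -2.072, 0.003]
wrist_force: [0.8, -0.6, -0.2]
width: 0.718
grip_force: 22.5
```

Emit:
drive_tool([
  [0, 0, 0],
  [0, 0, 0],
  [0.01, 0.05, 0],
  [0.02, 0.11, 0],
  [0.0, 0.17, 0],
  [-0.03, 0.23, 0],
  [-0.06, 0.28, 0],
  [-0.06, 0.3, 0],
], claw=[56, 56, 56, 56, 56, 56, 56, 56], yaw=[0, 0, 0, 0, 0, 0, 0, 0])

```text
time: 20.75
tool_pos: [0.5059, 0.1127, 0.3039]
tcp_rot: [-2.354, -2.073, 0.008]
wrist_force: [-0.5, 0.0, -1.2]
width: 0.719
grip_force: 22.5
```

Run:
```python
from h import *
o=grab("l");s=st();p=s["tool_pos"]
for n in o:
    print(n,rim(cloud(o[n]),np.array([.538,-.0535]),.058,.08))
sc=o["scene"]["color"];t=o["top"]["color"]
d=np.array([-.13,-.9915])
c=o["scene"];P=cloud(c);h=cv2.cvtColor(sc,cv2.COLOR_RGB2HSV)
q=P-(p-[0,0,.154]);i=q[...,:2]@d*1000;b=q[...,:2]@[.9915,-.13]*1000;z=q[...,2]*1000
m=(abs(b)<27)&(i>-90)&(i<60)&(z<80)&(z>-75)&(h[...,0]>75)&(h[...,0]<98)&(h[...,1]>140)
print(cv2.convexHull(np.c_[i[m],z[m]].astype(np.float32))[:,0].round(0).astype(int).tolist())
cv2.imwrite("pics/l.png",np.hstack([cv2.resize(sc[120:300,240:420],(400,400),interpolation=2),cv2.resize(t[180:270,310:400],(400,400),interpolation=2)])[:,:,::-1])
```

```text
t 20.85 pos [0.5081 0.1117 0.3049] ydir -7.22 tilt 0.18 F [-0.45 -0.12 -0.5 ] w 0.718 g 22.5 q [0.17 0.06 2.03 0.   1.05 0.29]
scene (array([ 0.54180715, -0.05455827]), np.float64(0.06289704864975662), np.int64(524))
top (array([ 0.54124978, -0.05434881]), np.float64(0.06280563741708418), np.int64(361))
[[-15, 46], [-16, 48], [-20, 48], [-40, 49], [-45, 49], [-59, 49], [-64, 48], [-66, 44], [-66, 40], [-65, 36], [-64, 34], [-62, 33], [-51, 32], [-44, 32], [-16, 44]]
```

View pics/l.png

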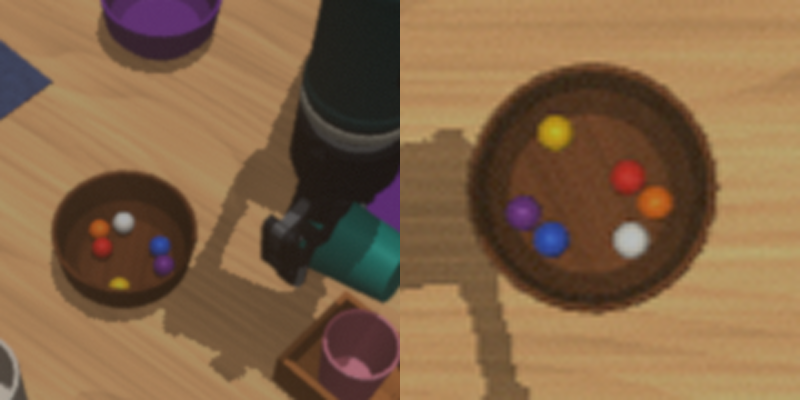

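Scene and top crops show all six marbles (red, orange, yellow, blue, purple, white) in the bowl, which shifted only about 4 mm. The cup is still tipped about 98°. I'll right it by hinging the lower half of its foot on the rack's side edge at the empty pocket.

Emit:
drive_tool([
  [0.03, 0.04, 0],
  [0.07, 0.1, 0],
  [0.12, 0.17, 0],
  [0.17, 0.24, 0],
  [0.22, 0.31, 0],
  [0.26, 0.38, 0],
  [0.29, 0.43, 0],
  [0.31, 0.454, 0],
], claw=[56, 56, 56, 56, 56, 56, 56, 56], yaw=[0.5, 0.5, 0.5, 0.5, 0.5, 0.5, 0.5, 0.5])

```text
time: 21.52
tool_pos: [0.6665, 0.3396, 0.3051]
tcp_rot: [1.066, 2.955, 0.001]
wrist_force: [-0.2, -0.2, 0.1]
width: 0.72
grip_force: 22.5
```

Run:
```python
from h import *
st()
```

```text
t 21.52 pos [0.6665 0.3396 0.3051] ydir 50.31 tilt 0.04 F [-0.22 -0.16  0.15] w 0.72 g 22.5 q [ 0.44  0.47  1.52  0.    1.15 -0.44]
```

Emit:
drive_tool([
  [0, 0, 0],
  [0, 0, 0],
  [0, 0, 0],
  [0, 0, 0],
  [0, 0, 0],
  [0, 0, 0],
  [0, 0, 0],
], claw=[56, 56, 56, 56, 56, 56, 56], yaw=[0.179, 0.179, 0.179, 0.179, 0.179, 0.179, 0.179])

```text
time: 22.1
tool_pos: [0.6651, 0.3361, 0.3056]
tcp_rot: [-0.221, -3.133, 0.002]
wrist_force: [0.5, 0.1, -1.1]
width: 0.712
grip_force: 22.5
```

```bash
cat >> h.py <<'E'
def foot(tag):
    """(in,z) of cup relative to (TCP, TCPz-.154), mm; in = mouth side, away from rack"""
    o=grab(tag);s=st();p=s["tool_pos"];d=np.array([.9914,-.131]);w=np.array([.131,.9914])
    for n,c in o.items():
        P=cloud(c);h=cv2.cvtColor(c["color"],cv2.COLOR_RGB2HSV)
        q=P-(p-[0,0,.154]);i=q[...,:2]@d*1000;b=q[...,:2]@w*1000;z=q[...,2]*1000
        m=(abs(b)<30)&(i>-95)&(i<60)&(z<70)&(z>-80)&(h[...,0]>75)&(h[...,0]<98)&(h[...,1]>110)
        if m.sum()>20: print(n,m.sum(),"b",b[m].min().round(),b[m].max().round(),cv2.convexHull(np.c_[i[m],z[m]].astype(np.float32))[:,0].round(0).astype(int).tolist())
E
python3 - <<'E'
from h import *
foot("m")
E
```

```text
t 22.2 pos [0.6648 0.3365 0.3062] ydir 81.99 tilt 0.06 F [ 0.58 -0.22 -0.35] w 0.72 g 22.5 q [ 0.44  0.46  1.53 -0.    1.16 -1.  ]
scene 449 b -29.0 29.0 [[18, 61], [17, 63], [10, 48], [-10, -7], [-10, -11], [-10, -12], [-5, -13], [4, -13], [5, -13], [5, -13], [6, -9], [7, -5]]
top 493 b -29.0 18.0 [[-15, 43], [-16, 45], [-17, 49], [-21, 50], [-52, 51], [-60, 49], [-61, 49], [-62, 48], [-63, 47], [-65, 40], [-65, 38], [-66, 35], [-66, 16], [-33, 25], [-21, 30], [-17, 35]]
```

Emit:
drive_tool([
  [0, 0, -0.04],
  [0, 0, -0.09],
  [0, 0, -0.14],
  [0, 0, -0.18],
  [0, 0, -0.21],
  [0, 0, -0.225],
  [0, 0, -0.23],
  [0, 0, -0.23],
], claw=[56, 56, 56, 56, 56, 56, 56, 56], yaw=[0, 0, 0, 0, 0, 0, 0, 0])

```text
time: 22.87
tool_pos: [0.6645, 0.3373, 0.1918]
tcp_rot: [-0.216, -3.134, 0.0]
wrist_force: [0.2, -0.8, 0.3]
width: 0.72
grip_force: 22.5
```

Emit:
drive_tool([
  [-0.006, 0.001, 0],
  [-0.01, 0.0015, 0],
  [-0.014, 0.002, 0],
  [-0.016, 0.002, 0],
  [-0.016, 0.002, 0],
], claw=[56, 56, 56, 56, 56], yaw=[0, 0, 0, 0, 0])

```text
time: 23.28
tool_pos: [0.6562, 0.3386, 0.193]
tcp_rot: [0.215, 3.133, 0.001]
wrist_force: [-0.2, -0.8, -0.5]
width: 0.719
grip_force: 22.5
```

Run:
```python
from h import *
foot("n")
```

```text
t 23.38 pos [0.6563 0.3385 0.1926] ydir 82.14 tilt 0.04 F [-0.44  0.51  0.07] w 0.715 g 22.5 q [ 0.44  0.56  1.61 -0.    0.97 -0.99]
scene 222 b -28.0 27.0 [[17, 48], [12, 49], [10, 45], [-7, -11], [-1, -13], [3, -14], [5, -13], [5, -11], [8, 0]]
top 372 b -29.0 18.0 [[-16, 45], [-16, 46], [-18, 48], [-23, 49], [-39, 52], [-62, 50], [-63, 50], [-65, 41], [-67, 17], [-67, 8], [-20, 33], [-17, 36]]
```

Emit:
drive_tool([
  [-0.002, 0, 0],
  [-0.004, 0.0005, 0],
  [-0.004, 0.0005, 0],
  [-0.004, 0.0005, 0],
], claw=[56, 56, 56, 56], yaw=[0, 0, 0, 0])

```text
time: 23.72
tool_pos: [0.6553, 0.3385, 0.1928]
tcp_rot: [0.216, 3.132, 0.001]
wrist_force: [5.0, -1.1, -0.8]
width: 0.722
grip_force: 22.6
```

Emit:
drive_tool([
  [-0.002, 0, 0],
  [-0.004, 0.0005, 0],
  [-0.004, 0.0005, 0],
  [-0.004, 0.0005, 0],
], claw=[56, 56, 56, 56], yaw=[0, 0, 0, 0])

```text
time: 24.05
tool_pos: [0.6545, 0.3385, 0.1936]
tcp_rot: [0.215, 3.128, 0.002]
wrist_force: [8.0, -2.0, 0.3]
width: 0.714
grip_force: 22.7
```

Emit:
drive_tool([
  [-0.0015, 0.0002, 0.008],
  [-0.0034, 0.0004, 0.016],
  [-0.006, 0.0008, 0.025],
  [-0.0093, 0.0012, 0.034],
  [-0.0135, 0.0018, 0.043],
  [-0.0178, 0.0024, 0.051],
], claw=[56, 56, 56, 56, 56, 56], yaw=[0, 0, 0, 0, 0, 0])

```text
time: 24.55
tool_pos: [0.6447, 0.3398, 0.2187]
tcp_rot: [0.216, 3.131, 0.001]
wrist_force: [5.4, -1.3, 0.1]
width: 0.72
grip_force: 21.8
```

Run:
```python
from h import *
foot("o")
```

```text
t 24.65 pos [0.6445 0.3402 0.2193] ydir 82.11 tilt 0.23 F [ 5.02 -1.25  0.79] w 0.724 g 21.9 q [ 0.45  0.51  1.63 -0.    1.   -0.98]
scene 546 b -29.0 30.0 [[18, -4], [18, 57], [-14, -15], [-14, -17], [-11, -17], [-3, -16], [0, -16], [17, -12], [18, -9]]
top 387 b -27.0 18.0 [[-15, 42], [-16, 44], [-55, 30], [-67, 23], [-67, 21], [-68, 18], [-67, 14], [-66, 13], [-42, 14], [-24, 21], [-19, 28], [-17, 33], [-16, 38]]
```

Emit:
drive_tool([
  [-0.005, 0.0007, 0.008],
  [-0.0107, 0.0014, 0.0154],
  [-0.017, 0.0022, 0.0225],
  [-0.0234, 0.0031, 0.0292],
  [-0.0305, 0.004, 0.0355],
  [-0.0378, 0.005, 0.0412],
  [-0.0455, 0.006, 0.0465],
  [-0.0539, 0.0071, 0.051],
], claw=[56, 56, 56, 56, 56, 56, 56, 56], yaw=[0, 0, 0, 0, 0, 0, 0, 0])

```text
time: 25.32
tool_pos: [0.6168, 0.3436, 0.2441]
tcp_rot: [0.216, 3.133, 0.001]
wrist_force: [4.3, -2.1, 4.3]
width: 0.715
grip_force: 20.7
```

Run:
```python
from h import *
foot("p")
```

```text
t 25.42 pos [0.6164 0.3438 0.2442] ydir 82.15 tilt 0.08 F [ 4.38 -2.32  5.28] w 0.714 g 20.7 q [ 0.47  0.45  1.67 -0.    1.02 -0.96]
scene 875 b -30.0 30.0 [[32, 1], [18, 54], [10, 52], [-29, -37], [-31, -41], [-30, -42], [-26, -46], [-25, -46], [-22, -45], [-11, -36], [9, -19], [31, 0]]
top 181 b -24.0 14.0 [[29, 0], [28, 1], [-17, 37], [-20, 36], [-40, 13], [-53, -3], [-56, -8], [-58, -12], [-58, -16], [-58, -17], [27, -2], [29, -1]]
```

Emit:
drive_tool([
  [-0.0085, 0.0012, 0.0038],
  [-0.017, 0.0023, 0.0074],
  [-0.026, 0.0035, 0.01],
  [-0.0353, 0.0047, 0.0124],
  [-0.0537, 0.0071, 0.0148],
  [-0.0725, 0.0096, 0.0144],
  [-0.0815, 0.0108, 0.013],
  [-0.091, 0.012, 0.0116],
], claw=[56, 56, 56, 56, 56, 56, 56, 56], yaw=[0, 0, 0, 0, 0, 0, 0, 0])

```text
time: 26.08
tool_pos: [0.5693, 0.3497, 0.2483]
tcp_rot: [-0.215, -3.132, 0.001]
wrist_force: [1.5, -2.0, 2.7]
width: 0.71
grip_force: 20.7
```

Run:
```python
from h import *
foot("q")
```

```text
t 26.18 pos [0.569  0.3498 0.2481] ydir 82.16 tilt 0.2 F [-0.16 -1.67  4.2 ] w 0.711 g 20.6 q [ 0.51  0.38  1.75  0.    1.01 -0.92]
scene 964 b -30.0 30.0 [[39, 24], [39, 26], [36, 28], [19, 30], [13, 30], [10, 29], [-13, 7], [-16, 2], [-22, -7], [-23, -13], [-23, -18], [-22, -37], [-21, -43], [-19, -43], [-12, -45], [-5, -46], [-1, -46], [27, -36], [29, -29], [37, 12], [38, 21]]
```

Emit:
drive_tool([
  [0, 0, 0.03],
  [0, 0, 0.08],
  [0, 0, 0.13],
  [0, 0, 0.16],
  [-0.003, -0.02, 0.17],
  [-0.0085, -0.06, 0.17],
  [-0.0156, -0.11, 0.17],
  [-0.024, -0.17, 0.17],
], claw=[56, 56, 56, 56, 56, 56, 56, 56], yaw=[0, 0, 0, 0, 0, 0, 0, 0])

```text
time: 26.85
tool_pos: [0.5572, 0.2642, 0.3313]
tcp_rot: [-0.213, -3.13, 0.002]
wrist_force: [0.3, -0.6, -1.0]
width: 0.716
grip_force: 21.9
```

Emit:
drive_tool([
  [-0.01, -0.07, 0],
  [-0.02, -0.14, 0],
  [-0.03, -0.21, 0],
  [-0.04, -0.28, 0],
  [-0.05, -0.35, 0],
  [-0.06, -0.42, 0],
  [-0.07, -0.49, 0],
  [-0.079, -0.56, 0],
], claw=[56, 56, 56, 56, 56, 56, 56, 56], yaw=[0, 0, 0, 0, 0, 0, 0, 0])

```text
time: 27.52
tool_pos: [0.517, -0.0167, 0.3313]
tcp_rot: [-0.215, -3.129, -0.001]
wrist_force: [0.7, 0.8, -1.0]
width: 0.708
grip_force: 21.9
```

Emit:
drive_tool([
  [-0.011, -0.08, 0],
  [-0.023, -0.16, 0],
  [-0.034, -0.24, 0],
  [-0.045, -0.32, 0],
  [-0.057, -0.4, 0],
  [-0.067, -0.47, 0],
  [-0.074, -0.52, 0],
  [-0.079, -0.56, 0],
], claw=[56, 56, 56, 56, 56, 56, 56, 56], yaw=[0, 0, 0, 0, 0, 0, 0, 0])

```text
time: 28.18
tool_pos: [0.4778, -0.2968, 0.3312]
tcp_rot: [-0.219, -3.13, -0.004]
wrist_force: [-0.1, 0.5, -0.3]
width: 0.712
grip_force: 21.9
```

Emit:
drive_tool([
  [-0.004, -0.03, 0],
  [-0.008, -0.06, 0],
  [-0.011, -0.08, 0],
  [-0.013, -0.087, 0],
  [-0.013, -0.087, 0],
  [-0.013, -0.087, 0],
], claw=[56, 56, 56, 56, 56, 56], yaw=[0, 0, 0, 0, 0, 0])

```text
time: 28.68
tool_pos: [0.4736, -0.3382, 0.3337]
tcp_rot: [-0.215, -3.134, -0.001]
wrist_force: [-0.1, -0.1, -0.6]
width: 0.711
grip_force: 21.9
```

Run:
```python
from h import *
foot("r")
```

```text
t 28.78 pos [ 0.4737 -0.338   0.3338] ydir 82.18 tilt 0.03 F [ 0.07 -0.35 -0.34] w 0.711 g 21.9 q [-0.66  0.14  1.88  0.    1.12 -2.1 ]
scene 181 b -30.0 29.0 [[37, 25], [13, 29], [-2, 31], [-22, 25], [-14, -20], [-13, -23], [-6, -22], [-4, -21], [5, -16], [12, -10], [15, -8], [20, -1], [36, 22]]
top 36 b -16.0 29.0 [[-24, 32], [-19, -34], [-17, -43], [-16, -44], [23, -14], [37, 23], [34, 24]]
```

Emit:
drive_tool([
  [0, 0, -0.03],
  [0, 0, -0.08],
  [0, 0, -0.13],
  [0, 0, -0.18],
  [0, 0, -0.22],
  [0, 0, -0.24],
  [0, 0, -0.25],
  [0, 0, -0.254],
], claw=[56, 56, 56, 56, 56, 56, 56, 56], yaw=[0, 0, 0, 0, 0, 0, 0, 0])

```text
time: 29.45
tool_pos: [0.4737, -0.3382, 0.2069]
tcp_rot: [-0.215, -3.133, -0.002]
wrist_force: [-0.8, 2.0, 3.7]
width: 0.715
grip_force: 21.2
```

Emit:
drive_tool([
  [0, 0, -0.003],
  [0, 0, -0.006],
  [0, 0, -0.008],
  [0, 0, -0.008],
], claw=[56, 56, 56, 56], yaw=[0, 0, 0, 0])

```text
time: 29.78
tool_pos: [0.4748, -0.3396, 0.2064]
tcp_rot: [0.215, 3.131, -0.003]
wrist_force: [-3.1, 3.0, 8.6]
width: 0.709
grip_force: 19.0
```

Run:
```python
from h import *
foot("s")
```

```text
t 29.88 pos [ 0.4747 -0.3396  0.2064] ydir 82.13 tilt 0.24 F [-2.56  1.87  8.27] w 0.712 g 19.0 q [-0.66  0.29  1.97  0.    0.88 -2.1 ]
```

Emit:
drive_tool([
  [0, 0, -0.003],
  [0, 0, -0.006],
  [0, 0, -0.007],
  [0, 0, -0.007],
], claw=[56, 56, 56, 56], yaw=[0, 0, 0, 0])

```text
time: 30.22
tool_pos: [0.4756, -0.3409, 0.2049]
tcp_rot: [0.215, 3.127, -0.009]
wrist_force: [-5.4, 0.7, 15.5]
width: 0.708
grip_force: 17.4
```

Run:
```python
from h import *
o=grab("t");st()
for n in o:
    P=cloud(o[n]);h=cv2.cvtColor(o[n]["color"],cv2.COLOR_RGB2HSV)
    m=(h[...,0]>75)&(h[...,0]<98)&(h[...,1]>110)&(np.linalg.norm(P[...,:2]-[.4737,-.339],axis=-1)<.05)&(P[...,2]<.095)&(P[...,2]>.06)
    q=P[m]
    if m.sum()>30:
        # top rim points per direction
        d=(q[:,:2]-[.4737,-.339]);a=np.degrees(np.arctan2(d[:,1],d[:,0]))
        for lo in range(-180,180,45):
            k=(a>=lo)&(a<lo+45)&(np.linalg.norm(d,axis=1)>.022)
            if k.sum()>3: print(n,lo,k.sum(),"zmax",np.percentile(q[k,2],95).round(4))
```

```text
t 30.32 pos [ 0.4755 -0.3409  0.2049] ydir 82.14 tilt 0.5 F [-4.51  0.45 15.8 ] w 0.706 g 17.4 q [-0.66  0.29  1.97 -0.    0.87 -2.1 ]
```

Emit:
drive_tool([
  [0, 0, 0.004],
  [0, 0, 0.008],
  [0, 0, 0.008],
  [0, 0, 0.008],
  [0, 0, 0.008],
  [0, 0, 0.008],
  [0, 0, 0.008],
  [0, 0, 0.008],
], claw=[56, 56, 56, 58, 60, 61, 62, 63], yaw=[0, 0, 0, 0, 0, 0, 0, 0])

```text
time: 30.98
tool_pos: [0.4734, -0.3387, 0.203]
tcp_rot: [-0.216, -3.134, -0.001]
wrist_force: [1.1, -0.1, -0.6]
width: 0.738
grip_force: 0.1
```

Emit:
drive_tool([
  [0, 0, 0],
  [0, 0, 0],
  [0, 0, 0],
  [0, 0, 0],
  [0, 0, 0],
  [0, 0, 0],
  [0, 0, 0],
  [0, 0, 0],
], claw=[64, 65, 66, 68, 71, 75, 80, 85], yaw=[0, 0, 0, 0, 0, 0, 0, 0])

```text
time: 31.65
tool_pos: [0.4735, -0.3389, 0.2034]
tcp_rot: [0.216, 3.134, -0.0]
wrist_force: [0.2, 0.9, 0.1]
width: 0.992
grip_force: 0.0
```

Run:
```python
from h import *
st()
```

```text
t 31.65 pos [ 0.4735 -0.3389  0.2034] ydir 82.13 tilt 0.0 F [0.24 0.92 0.14] w 0.992 g 0.0 q [-0.66  0.29  1.97  0.    0.87 -2.1 ]
```

Released. I'll rise, move away and verify.

Emit:
drive_tool([
  [0, 0, 0.03],
  [0, 0, 0.09],
  [0, 0, 0.16],
  [0, 0, 0.24],
  [0, 0, 0.3],
  [-0.02, 0.05, 0.33],
  [-0.06, 0.12, 0.33],
  [-0.08, 0.2, 0.33],
], claw=[85, 85, 85, 85, 85, 85, 85, 85], yaw=[0, 0, 0, 0, 0, 0, 0, 0])

```text
time: 32.32
tool_pos: [0.4329, -0.2392, 0.3705]
tcp_rot: [0.219, 3.131, -0.003]
wrist_force: [0.0, 0.3, -0.7]
width: 0.994
grip_force: 0.0
```

Emit:
drive_tool([
  [0, 0.08, 0],
  [0, 0.16, 0],
  [0, 0.24, 0],
  [0, 0.32, 0],
  [0, 0.4, 0],
  [0, 0.46, 0],
  [0, 0.5, 0],
  [0, 0.5, 0],
], claw=[85, 85, 85, 85, 85, 85, 85, 85], yaw=[0, 0, 0, 0, 0, 0, 0, 0])

```text
time: 32.98
tool_pos: [0.4331, 0.0141, 0.3686]
tcp_rot: [0.209, 3.134, 0.002]
wrist_force: [-0.1, -0.8, -0.1]
width: 0.995
grip_force: 0.0
```

Run:
```python
from h import *
o=grab("v");st()
for n in o:
    P=cloud(o[n])
    for nm,g,z,R in(("cup",[.4735,-.339],.078,.045),("bowl",[.54,-.054],.058,.08),("pink",[.5236,.1758],.081,.04),("white",[.5316,.2665],.081,.04)):
        try: print(n,nm,rim(P,np.array(g),z,R))
        except Exception as e: print(n,nm,"hidden")
s=o["scene"]["color"]
cv2.imwrite("pics/v.png",np.hstack([cv2.resize(s[70:350,120:400],(400,400)),cv2.resize(o["top"]["color"][110:390,290:570],(400,400))])[:,:,::-1])
```

```text
t 33.08 pos [0.4334 0.0116 0.3685] ydir 82.27 tilt 0.04 F [ 0.68 -0.09  0.01] w 0.997 g 0.0 q [-0.03 -0.18  2.13 -0.    1.19 -1.47]
scene cup (array([ 0.47088264, -0.3379705 ]), np.float64(0.03009759012996192), np.int64(159))
scene bowl (array([ 0.54183106, -0.05455151]), np.float64(0.06283768971320154), np.int64(527))
scene pink (array([0.52370657, 0.17559288]), np.float64(0.030112588020457184), np.int64(220))
scene white (array([0.53165708, 0.26614856]), np.float64(0.030033267125390294), np.int64(253))
top cup (array([ 0.47085354, -0.33758024]), np.float64(0.02997328147030294), np.int64(114))
top bowl (array([ 0.54118384, -0.05443768]), np.float64(0.06277968129886224), np.int64(343))
top pink (array([0.52315767, 0.1758471 ]), np.float64(0.030000840540999246), np.int64(111))
top white (array([0.53101422, 0.26643739]), np.float64(0.030046620250319227), np.int64(118))
```

View pics/v.png

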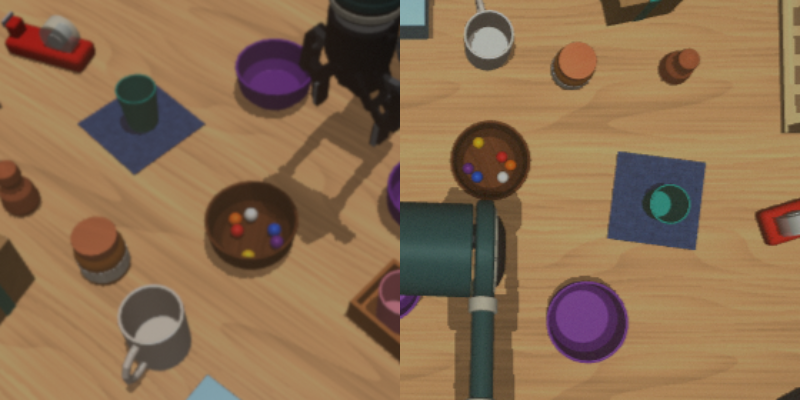

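The empty cup stands upright on the mat at scene (137,105). All six marbles are in the brown bowl, and the bystanders are where they were. Handing in.

```bash
python3 -c "
from workcell import bot
print(bot.finish_job())"
```

```text
the job is handed in; nothing more can be done
None
```

I stood the teal cup on the mat, let go, regripped it, and poured all six marbles into the brown bowl; the empty cup is back upright on the mat, the bowl moved about 4 mm, the bystanders look undisturbed, and the job was handed in at about 33 s.

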